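# Mix the feed bottle, load the caddy and hold it up ready to carry

## Robot

A 7-joint arm with a two-finger parallel gripper is mounted at the origin on the work surface. World frame = base frame: x ahead of the robot, y to its left, z up, the work surface at z = 0. Lengths are in m, angles in rad, forces in N, time in s.
With the tool pointing down it reaches from about 0.35 to 0.9 m from the base axis. Payload 19.9 kg.
Tool frame: the origin (TCP) lies between the finger pads; the fingertips stand 19 mm ahead of it and the grasp point (between the pads) is the TCP; z points along the fingers, y is the line along which they close (so a half turn about z gives the same grasp; the last joint's range is limited). The gripper opens to 94 mm and grips with 3 to 60 N. Pads are 16 mm wide; open, the fingers measure 119 mm over their backs; the gripper's body (75 mm by 177 mm) begins 78 mm behind the grasp point.
Start: joints at [-1.296, 0.417, -0.01, 1.614, 0.005, 1.111, -0.053], TCP at [0.195, 0.594, 0.224] pointing down, gripper open.
Joint ranges: [-2.81, 2.81], [-0.39, 2.02], [-1.27, 1.25], [0.06, 2.57], [-1.19, 4.33], [0.19, 2], [-2.82, 2.82]. Speed limits (rad/s): [1.89, 1.89, 2.39, 2.39, 3.01, 3.01, 3.01].

## Interface

Orientations are given as a 3x3 rotation matrix whose columns are the frame's x, y, z axes.
In Python, from rig import robot gives the robot as it stands. Calls block until the motion is done:
- robot.move_ptp(position, orientation): joint-space move of the TCP to a pose.
- robot.move_linear(position, velocity=0.15, frame=None, threshold=None): straight line of the TCP; frame=None keeps the orientation; velocity is the mean speed in m/s. With threshold (N) it stops when the force on the tool has changed by that much, and returns True; else False.
- robot.goto_joints(angles): joint-space move.
- robot.gripper_to(opening): finger opening in m; the grip force is fixed at half the most; returns when the fingers have stopped.
- robot.pause(seconds).
- robot.ik(position, orientation): joint angles nearest the present ones, or None.
- robot.get_state(): the state.
- robot.grab_frame(name): name is "scene" or "side" or "wrist"; returns the picture (400x640x3 uint8, red, green, blue); there is no depth.
- robot.camera_info(name): a dict with "fx", "fy", "cx", "cy" (pixels), "dist" ([k1, k2, p1, p2, k3] as OpenCV has them; the pictures are not rectified), "rvec" (rotation vector, rad) and "tvec" (3), from world to camera coordinates, as OpenCV has them. Camera axes: x right, y down, z forward; pixel columns grow to the right and rows downward; lengths in m; the calibration is good to about 2 mm. A picture is of the moment at which its call begins: read the wrist's pose just before it. camera_info takes no time and is no camera call; for the wrist camera it gives the pose at the moment of the call.
A pose or a line that the arm cannot do raises robot.PlanningError and nothing moves.
- robot.sign_off(): hands the job in; it is judged then, once.
The state is a dict: "time": time; "qpos": joint angles; "joint_vel": joint speeds; "effort": joint torques, N m; "ee_pos": TCP position; "tool_rot": TCP orientation; "force": force on the tool from outside, world axes, zero at the start; "moment": the same for the moment, N m; "opening": finger opening in m; "grasp_force": force on a finger pad.
Only numpy, scipy, OpenCV 4.12 (cv2) and the standard library are available. Lean on these libraries where they do the work, as an engineer would, in place of code of your own. Each camera call takes 0.05 s, during which the arm holds its last target. There are 200 camera calls.

## Task

The concentrate in the brown bottle with the orange cap has settled: pick that bottle up off the bench, tip it over in the air until its cap points clearly downwards, then stand it upright in the empty pocket of the green caddy, setting it down rather than dropping it, and let go. Then take the caddy by its handle, lift it straight up, level and with everything standing in it, a good hand's breadth clear of the bench, and hold it there steady for a couple of seconds; the program finishes while still holding it up. Leave the other things on the bench as they are.

Things in the scene. Friction and masses are not known exactly. Their poses are not given: they have to be found in the camera images.
- feed_bottle: Brown round bottle, tightly closed: straight body 56 mm across up to 80 mm, shoulder, then orange screw cap 33 mm across, top at 122 mm; white label. Origin at the centre of its underside, z towards the cap. About 0.22 kg. It starts upright on the bench, on the robot's left; it and the white-capped bottle may stand in either of two places.
- other_bottle: Brown round bottle, tightly closed: straight body 56 mm across up to 80 mm, shoulder, then white screw cap 33 mm across, top at 122 mm; white label. Origin at the centre of its underside, z towards the cap. Same size as the orange-capped one. A bystander on the bench: leave it alone.
- caddy: Green carrying caddy, loose on the bench on the right, 0.32 kg empty, 0.85 kg loaded. Tray 250 mm (its x) by 240 mm (its y), walls 45 mm high, 4 mm thick, four pockets, handle bar across the top. Origin at the centre of its underside, x away from the robot, z up, yaw within 0.35 rad. Loaded, it balances within about 20 mm of the handle's middle.
- caddy_handle (a point): Middle of the caddy's straight handle bar, centre of its section (26 mm wide in x, 22 mm high), 195 mm above the caddy's underside; same axes as the caddy. The bar runs along y, black grip in the middle; two end posts, 34 mm (x) by 9 mm, carry it at y = +-120 mm.
- empty_pocket (a point): Centre of the floor of the caddy's empty pocket, on the robot's side, to the left (caddy x -61.5, y +59 mm, floor 4 mm above the caddy's underside); same axes as the caddy. Each pocket is 119 mm (x) by 114 mm (y) inside; the dividers between them are 39 mm high.
- green_bottle: White bottle with a green cap, same shape and size as the brown ones (56 mm across, 122 mm high), 0.12 kg; stands loose in one of the caddy's three other pockets. Origin at the centre of its underside, z up.
- jar: Low glass jar with a black lid, 58 mm across, 74 mm high, 0.12 kg; stands loose in one of the caddy's three other pockets. Origin at the centre of its underside, z up.
- cup: Open white measuring cup, 62 mm across at the rim, 50 mm at the foot, 85 mm high, 0.06 kg; stands loose in one of the caddy's three other pockets. Origin at the centre of its underside, z up.
- potted_seedling: Terracotta-coloured pot 92 mm across, 84 mm high, with a conifer seedling reaching about 200 mm; a bystander on the bench. Origin at the centre of its underside.
- dibber: Wooden dibber (planting stick) about 190 mm long and 28 mm thick, lying on the bench along its own y; a bystander. Origin on the bench below its middle, its z up as it lies at the start.
- table: The grey metal bench; its top is at height 0.
There are look-alikes about, which are no part of the job. What is shaped like the feed_bottle but red is not meant.

How it is judged:
By the outcome, as a careful person would: the job done as asked, in the order asked, and still so for the second after the job is handed in, while the arm keeps its last pose, push and grip.
It also fails if it takes over 67 s, if anything falls off the work surface, if the arm or the gripper's body presses on something with over 40 N, if the wrist force passes 120 N, or if a joint passes its speed limit or range.

## Working session

There is one attempt and no reset: what is moved stays moved. The work goes in short steps, each a Python script; the robot and the scene stay as the last script left them, time stands still between calls to the robot, and variables do not carry over. Pictures are saved under pics/ and viewed, at most 10 in all, crops included, and the job is handed in when it is done.

```bash
ls; mkdir -p pics; cat > h.py <<'E'
import numpy as np, cv2
from rig import robot
def cam(n):
    c=robot.camera_info(n); K=np.array([[c['fx'],0,c['cx']],[0,c['fy'],c['cy']],[0,0,1.]])
    R=cv2.Rodrigues(np.array(c['rvec'],float))[0]; return K,np.array(c['dist'],float),R,np.array(c['tvec'],float).ravel()
def ray(C,px):
    K,d,R,t=C; u=cv2.undistortPoints(np.array([[px]],float),K,d)[0,0]
    v=R.T@np.array([u[0],u[1],1]); return -R.T@t, v/np.linalg.norm(v)
def onplane(C,px,z):
    o,v=ray(C,px); return o+v*(z-o[2])/v[2]
def tri(obs):
    A=np.zeros((3,3));b=np.zeros(3)
    for C,px in obs:
        o,v=ray(C,px);P=np.eye(3)-np.outer(v,v);A+=P;b+=P@o
    p=np.linalg.solve(A,b)
    res=[np.linalg.norm((np.eye(3)-np.outer(v,v))@(p-o)) for o,v in (ray(C,px) for C,px in obs)]
    return p,max(res)
def proj(C,p):
    K,d,R,t=C; return cv2.projectPoints(np.array([p],float),cv2.Rodrigues(R)[0],t,K,d)[0][0,0]
def grab(n,fn=None):
    C=cam(n); im=cv2.cvtColor(np.array(robot.grab_frame(n)),cv2.COLOR_RGB2BGR)
    if fn: cv2.imwrite('pics/'+fn,im)
    return C,im
def blobs(im,lo,hi,amin=60):
    m=cv2.inRange(cv2.cvtColor(im,cv2.COLOR_BGR2HSV),np.array(lo),np.array(hi))
    n,l,s,c=cv2.connectedComponentsWithStats(m)
    return sorted([(int(s[i,4]),c[i].round(1).tolist(),s[i,:4].tolist()) for i in range(1,n) if s[i,4]>=amin],reverse=True)
E
python3 - <<'E'
from h import *
a=[grab(n)[1] for n in('scene','side','wrist')]
for n,i in zip(('scene','side','wrist'),a): cv2.imwrite(f'pics/{n}0.png',i)
for n in('scene','side','wrist'):
    C=cam(n);print(n,(-C[2].T@C[3]).round(3),C[2][2].round(2))
print(robot.get_state())
E
```

```text
pics
scene [ 1.028 -0.179  1.118] [-0.45  0.22 -0.87]
side [ 0.315 -0.829  0.971] [ 0.16  0.71 -0.69]
wrist [0.128 0.615 0.384] [ 0.23 -0.08 -0.97]
{'time': 0.15, 'qpos': array([-1.29551828,  0.41784038, -0.01028758,  1.61405133,  0.00471725,
        1.11074536, -0.05297518]), 'joint_vel': array([ 0.00151392, -0.00221356, -0.00021039, -0.0019617 , -0.00032205,
       -0.00060267,  0.00030663]), 'effort': array([ 5.30093876e-04, -8.51541495e+01,  6.38483539e-01, -4.26131094e+01,
       -4.89191303e-02,  1.73163519e-02,  1.13354763e-04]), 'ee_pos': array([0.19462043, 0.59361234, 0.22396039]), 'tool_rot': array([[-9.50252154e-01,  3.11481613e-01, -2.17652827e-04],
       [ 3.11481672e-01,  9.50251636e-01, -9.98236394e-04],
       [-1.04107328e-04, -1.01637115e-03, -9.99999478e-01]]), 'force': array([-0.73562061, -0.48381543, -0.00087039]), 'moment': array([-0.06788041, -0.01810066, -0.02430759]), 'grasp_force': 0.0, 'opening': 0.0938419036998175}
```

View pics/scene0.png

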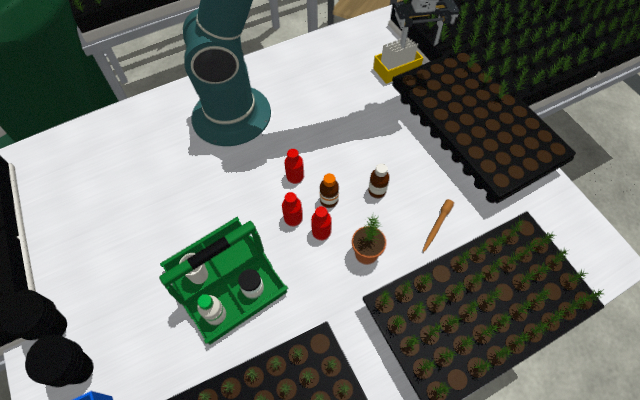

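View pics/side0.png

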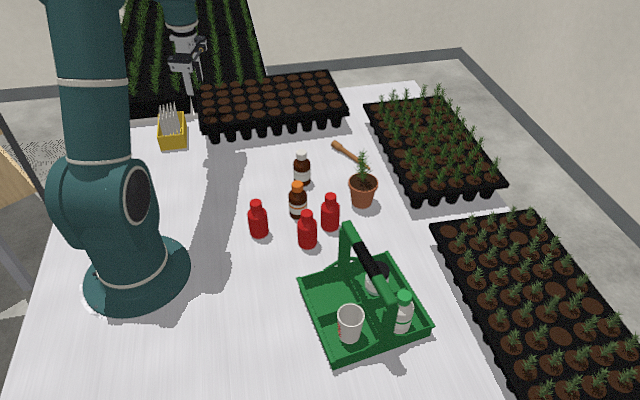

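View pics/wrist0.png

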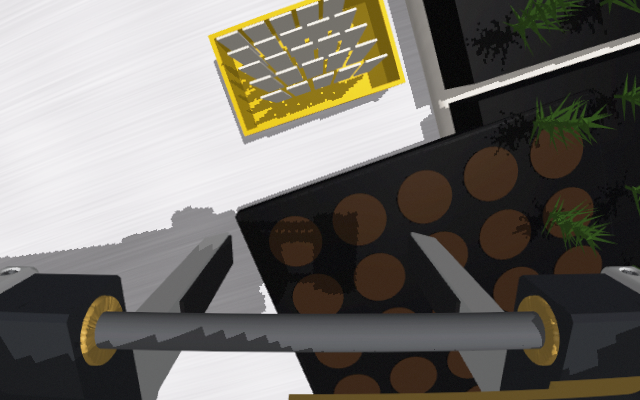

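Scene view: the bottle-shaped candidates are brown with orange cap (329,190), brown with white cap (378,182), and three red ones at (294,166), (291,210) and (321,223). Only the one at (329,190) is brown with an orange cap; in the side view it is at (297,200). The caddy is at (225,285) in scene, with its empty pocket towards the robot and to the left, near (222,245). The wrist view shows only trays and the yellow box. Next I'll confirm with a crop and measure.

```bash
python3 - <<'E'
from h import *
S=cv2.imread('pics/scene0.png');D=cv2.imread('pics/side0.png')
a=cv2.resize(S[140:340,150:400],None,fx=1.6*2,fy=3.2,interpolation=cv2.INTER_CUBIC)[:600,:800]
b=cv2.resize(D[150:375,235:445],None,fx=2.6,fy=2.6,interpolation=cv2.INTER_CUBIC)
a=cv2.resize(S[140:350,150:400],(400,336));b=cv2.resize(D[150:370,240:440],(400,440))
o=np.zeros((440,800,3),np.uint8);o[:336,:400]=a;o[:440,400:]=b;cv2.imwrite('pics/crop1.png',o)
CS,CD=cam('scene'),cam('side')
for nm,im in(('scene',S),('side',D)):
    print(nm,'orange',blobs(im,(8,180,150),(18,255,255),15)[:4]); print(' red',blobs(im,(0,180,100),(4,255,255),40)[:5])
    print(' green',blobs(im,(60,120,40),(80,255,255),80)[:5]); print(' black',[b for b in blobs(im,(0,0,0),(180,120,45),80) if 150<b[1][0]<450 and 200<b[1][1]<320])
E
```

```text
scene orange [(88, [328.9, 178.2], [324, 174, 11, 10])]
 red [(467, [320.9, 222.8], [312, 206, 19, 34]), (463, [291.7, 209.0], [282, 193, 20, 33]), (449, [293.6, 166.0], [285, 149, 18, 34])]
 green [(7083, [223.4, 278.5], [160, 217, 127, 127]), (2302, [28.2, 18.1], [0, 0, 73, 49]), (130, [5.8, 140.2], [0, 133, 16, 15])]
 black [(476, [208.0, 252.3], [188, 237, 42, 32]), (372, [249.0, 279.7], [238, 269, 23, 22])]
side orange [(64, [296.8, 184.0], [292, 180, 11, 8])]
 red [(526, [306.6, 229.7], [298, 209, 19, 40]), (486, [257.0, 218.8], [248, 199, 20, 39]), (478, [329.8, 212.5], [321, 193, 18, 39])]
 green [(8486, [360.5, 304.5], [297, 220, 138, 150])]
 black [(512, [370.3, 261.4], [353, 242, 37, 38])]
```

View pics/crop1.png

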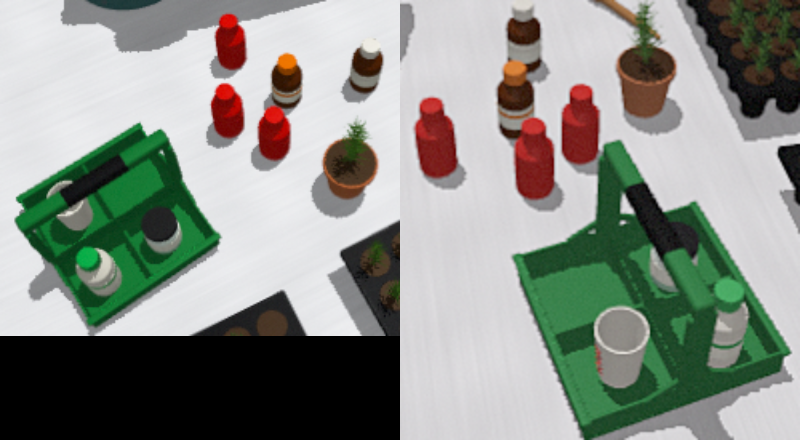

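The crop confirms it: the orange-capped brown bottle with the white label stands between two red ones and the white-capped one. The caddy's near-left pocket is empty; the cup is near right, the jar far left and the green cap far right.

```bash
python3 - <<'E'
from h import *
S=cv2.imread('pics/scene0.png');D=cv2.imread('pics/side0.png');CS,CD=cam('scene'),cam('side')
def P(n,a,b): p,r=tri([(CS,a),(CD,b)]); print(n,p.round(4),round(r*1e3,1)); return p
P('orangecap',(328.9,178.2),(296.8,184))
P('whitecap',(382,169),(301.5,155))
for n,a,b in(('r1',(293.6,166),(257,218.8)),('r2',(291.7,209),(306.6,229.7)),('r3',(320.9,222.8),(329.8,212.5))):P(n,a,b)
P('pot',(368,243),(363,188))
g=P('grip',(208,252.3),(370.3,261.4))
# bar direction: PCA of grip pixels in both views, onto plane at grip height
for nm,C,im,c in(('scene',CS,S,(208,252.3)),('side',CD,D,(370.3,261.4))):
    m=cv2.inRange(cv2.cvtColor(im,cv2.COLOR_BGR2HSV),(0,0,0),(180,120,45));n,l=cv2.connectedComponents(m)
    mm=np.argwhere(l==np.bincount(l[int(c[1])-6:int(c[1])+7,int(c[0])-6:int(c[0])+7][m[int(c[1])-6:int(c[1])+7,int(c[0])-6:int(c[0])+7]>0]).argmax())[:,::-1].astype(np.float32)
    v=cv2.fitLine(mm,cv2.DIST_L2,0,.01,.01).ravel()
    a,b=onplane(C,v[2:]-v[:2]*18,g[2]),onplane(C,v[2:]+v[:2]*18,g[2]);d=(a-b)*np.sign((a-b)[1]);print(nm,'bar dir yaw',np.arctan2(-d[0],d[1]).round(3),len(mm))
    # tray outline quad
    mk=cv2.inRange(cv2.cvtColor(im,cv2.COLOR_BGR2HSV),(60,120,40),(80,255,255));n,l,s,_=cv2.connectedComponentsWithStats(mk)
    k=[i for i in range(1,n) if s[i,4]>5000 and s[i,0]>100][0]
    h=cv2.convexHull(np.argwhere(l==k)[:,::-1].astype(np.int32));print(cv2.approxPolyDP(h,3,True).reshape(-1,2).tolist())
E
```

```text
orangecap [0.4561 0.1361 0.1176] 0.5
whitecap [0.4949 0.2854 0.1059] 3.3
r1 [0.3304 0.0838 0.0532] 0.0
r2 [0.4604 0.0149 0.0515] 0.2
r3 [0.5385 0.0673 0.0521] 0.5
pot [0.6578 0.1468 0.0586] 4.1
grip [ 0.5538 -0.2375  0.1971] 3.8
scene bar dir yaw 0.149 476
[[286, 288], [280, 296], [209, 343], [162, 282], [160, 263], [237, 217], [252, 223]]
side bar dir yaw 0.388 512
[[434, 326], [429, 335], [333, 369], [297, 278], [342, 223], [349, 220], [387, 251]]
```

```bash
cat >> h.py <<'E'
def rot(a,th,flip=1,spin=0):
    z=np.array([np.cos(th)*np.cos(a),np.cos(th)*np.sin(a),-np.sin(th)]); y=flip*np.array([-np.sin(a),np.cos(a),0.])
    R=np.column_stack([np.cross(y,z),y,z]); c,s=np.cos(spin),np.sin(spin)
    return R@np.array([[c,-s,0],[s,c,0],[0,0,1]])
E
python3 - <<'E'
from h import *
d=np.deg2rad
S=robot.get_state()
def f(q): return None if q is None else np.round(q,2).tolist()
for th in(15,30,45):
  for fl in(1,-1):
    print('th',th,'fl',fl)
    for a in(-70,-60,-50,-40,-30): 
        r=f(robot.ik([.456,.136,.065],rot(d(a),d(th),fl)))
        if r: print('  grasp',a,r)
    for a in(-40,-20,0,15):
        r=f(robot.ik([.485,-.19,.07],rot(d(a),d(th),fl)))
        if r: print('  place',a,r)
for p in([.5,.0,.35],[.5,-.2,.4],[.45,.2,.35]):
  for a in(-60,-30,0):
    for sp in(0,180):
      print('inv',p,a,sp,[f(robot.ik(p,rot(d(a),d(ph),1,d(sp)))) for ph in(0,20)])
C=CS=cam('scene');CD=cam('side')
for n,px in(('FL',(286,288)),('FR',(209,341)),('NR',(162,282))):print(n,onplane(CS,px,.045).round(3))
for n,px in(('FR',(434,326)),('NR',(333,369)),('NL',(297,278))):print(n,onplane(CD,px,.045).round(3))
print(robot.get_state()['time'])
E
```

```text
th 15 fl 1
  grasp -70 [-1.32, 1.01, 0.48, 1.91, 0.67, 1.22, -1.07]
  grasp -60 [-1.37, 0.98, 0.47, 2.03, 0.81, 1.12, -1.16]
  grasp -50 [-1.42, 0.96, 0.46, 2.14, 0.99, 1.03, -1.29]
  grasp -40 [-1.47, 0.95, 0.45, 2.26, 1.2, 0.96, -1.45]
  grasp -30 [-1.51, 0.97, 0.46, 2.37, 1.45, 0.92, -1.66]
  place -40 [-0.29, 0.92, 0.14, 2.55, 2.32, 1.44, -1.9]
  place 0 [1.21, 0.97, -0.49, 2.51, 3.84, 1.21, -1.07]
  place 15 [0.18, 1.11, 0.71, 2.41, 4.02, 1.94, -1.79]
th 15 fl -1
  grasp -70 [-0.77, 0.93, -0.2, 1.89, 1.03, 1.61, 1.77]
  grasp -60 [-0.81, 0.9, -0.2, 2.01, 1.15, 1.55, 1.73]
  grasp -50 [-0.86, 0.88, -0.19, 2.12, 1.28, 1.49, 1.67]
  grasp -40 [-0.9, 0.87, -0.17, 2.24, 1.43, 1.44, 1.6]
  grasp -30 [-0.94, 0.87, -0.13, 2.35, 1.6, 1.41, 1.5]
  place -40 [-0.41, 0.95, 0.26, 2.56, 2.32, 1.37, 1.16]
  place 0 [-0.03, 1.2, 0.7, 2.55, 3.54, 1.99, 1.14]
  place 15 [0.18, 1.11, 0.71, 2.41, 4.02, 1.94, 1.35]
th 30 fl 1
  grasp -70 [-1.28, 0.84, 0.51, 1.99, 0.61, 1.05, -0.96]
  grasp -60 [-1.35, 0.81, 0.52, 2.09, 0.75, 0.93, -1.01]
  grasp -50 [-1.38, 0.78, 0.5, 2.2, 0.95, 0.84, -1.13]
  grasp
[... 2969 characters left out ...]
 1.57, -0.73]]
inv [0.45, 0.2, 0.35] -60 180 [[-0.92, 0.56, -0.19, 1.91, 1.17, 1.98, 2.14], [-0.68, 0.41, -0.45, 1.87, 1.06, 1.84, 2.24]]
inv [0.45, 0.2, 0.35] -30 0 [[-1.56, 0.38, 0.43, 2.3, 1.4, 1.49, -1.06], [-1.49, 0.13, 0.38, 2.23, 1.24, 1.34, -0.75]]
inv [0.45, 0.2, 0.35] -30 180 [[-0.65, 0.41, -0.61, 2.27, 1.54, 1.85, 2.07], [-0.72, 0.15, -0.44, 2.21, 1.29, 1.45, 2.36]]
inv [0.45, 0.2, 0.35] 0 0 [None, [-1.35, -0.2, 0.28, 2.52, 1.68, 1.01, -0.69]]
inv [0.45, 0.2, 0.35] 0 180 [None, [0.04, -0.24, -0.94, 2.49, 1.69, 0.71, 2.37]]
FL [ 0.661 -0.099  0.045]
FR [ 0.697 -0.326  0.045]
NR [ 0.495 -0.384  0.045]
FR [ 0.692 -0.338  0.045]
NR [ 0.44  -0.39   0.045]
NL [ 0.406 -0.138  0.045]
0.15
```

```bash
python3 - <<'E'
from h import *
d=np.deg2rad; R=rot(d(-45),d(30),-1); b=np.array([.456,.136,.065])
S=robot.get_state()
for n,a,c in(('FR rim',(209,341),(434,326)),('NR',(162,282),(333,369))): print(n,tri([(cam('scene'),a),(cam('side'),c)]))
robot.move_ptp(b-.13*R[:,2]+[0,0,.10],R)
s=robot.get_state();print(s['time'],s['qpos'].round(2))
C,im=grab('wrist','w1.png')
bl=blobs(im,(8,180,150),(18,255,255),100)[:3];print(bl)
print('pred cap',proj(C,[.456,.136,.115]))
if bl:
    print('wrist@.115',onplane(C,bl[0][1],.115), tri([(cam('scene'),(328.9,178.2)),(cam('side'),(296.8,184)),(C,bl[0][1])]))
E
```

```text
FR rim (array([ 0.69506255, -0.32979295,  0.03344653]), np.float64(0.002867106731683319))
NR (array([ 0.45807085, -0.38190758, -0.00121849]), np.float64(0.01731677175010575))
2.0833 [-0.87  0.36 -0.4   2.15  1.    1.5   2.09]
[(730, [319.4, 234.6], [302, 222, 36, 28])]
pred cap [318.88443084 239.03379015]
wrist@.115 [0.45951517 0.1318026  0.115     ] (array([0.45651731, 0.13496899, 0.11911997]), np.float64(0.0009668092882984))
```

View pics/w1.png

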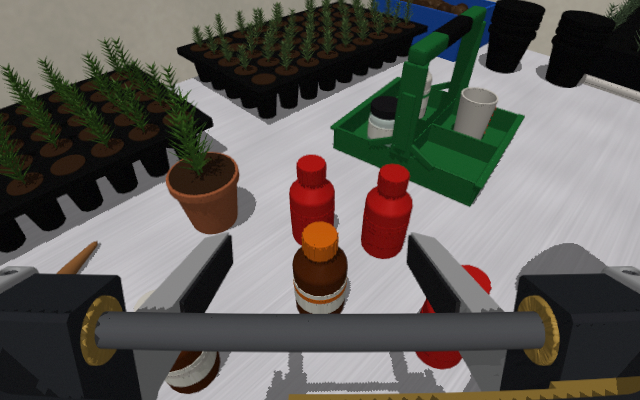

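The wrist view shows the orange-capped bottle centred between the fingers (cap at 319,236). Red bottles stand ahead, the white cap is at lower left (190,370) and another red at lower right (445,340), and both are outside the finger span. Next: grasp, lift and invert.

```bash
python3 - <<'E'
from h import *
d=np.deg2rad; R=rot(d(-48),d(30),-1); b=np.array([.4565,.135,.062])
robot.move_linear(b-.09*R[:,2]+[0,0,.05],.15,frame=R)
hit=robot.move_linear(b,.10,threshold=8); s=robot.get_state();print(hit,s['ee_pos'],s['time'],s['force'])
if not hit:
    robot.gripper_to(.03); s=robot.get_state();print(s['opening'],s['grasp_force'],s['force'],s['time'])
    if s['opening']>.045:
        robot.move_linear(b+[0,0,.26],.18); s=robot.get_state();print(s['opening'],s['force'],s['time'],s['qpos'].round(2))
        for a in(-48,-35):
          for ph in(0,-10): 
            q=robot.ik(b+[0,0,.28],rot(d(a),d(ph),1)); print(a,ph,None if q is None else q.round(2))
        C,im=grab('side','s2.png')
E
```

```text
False [0.45646923 0.13542944 0.06228332] 4.2 [-0.60657337  0.2425276  -0.32772102]
0.055137555077636714 29.985142280347645 [-3.25271441e-04 -6.02626223e-01 -5.82287840e-02] 4.8833
0.0547266334439151 [-0.24503091 -0.32604743 -2.00730125] 6.475 [-0.69  0.17 -0.29  2.12  1.06  1.43  2.4 ]
-48 0 [-0.79  0.44 -0.3   2.18  1.34  1.84 -1.08]
-48 -10 [-0.94  0.54 -0.12  2.2   1.37  1.91 -1.18]
-35 0 [-0.73  0.36 -0.4   2.34  1.5   1.76 -1.12]
-35 -10 [-1.96  0.87  1.08  2.38  1.28  1.07 -1.19]
```

```bash
python3 - <<'E'
from h import *
d=np.deg2rad; s=robot.get_state(); q0=s['qpos']
p=s['ee_pos']+[0,0,.02]
q=robot.ik(p,rot(d(-48),d(-5),1)); print(q.round(2))
robot.goto_joints(q); robot.pause(.4); s=robot.get_state();print(s['time'],s['opening'],s['tool_rot'][:,2].round(2),s['ee_pos'])
grab('side','s3.png')
robot.goto_joints(q0); s=robot.get_state();print(s['time'],s['opening'])
t=np.array([.471,-.191,.33])
for a in(-60,-50,-45,-40):
    for z in(.33,.07):
        q=robot.ik([*t[:2],z],rot(d(a),d(30),-1));print(a,z,None if q is None else q.round(2))
E
```

```text
[-0.79  0.5  -0.3   2.19  1.38  1.92 -1.14]
10.0167 0.05509979209817682 [ 0.67 -0.74  0.09] [0.45637294 0.13485223 0.34127939]
13.1583 0.05520682352024418
-60 0.33 [-0.28 -0.05  0.05  2.32  1.32  1.03  2.59]
-60 0.07 [-0.39  0.64  0.18  2.43  1.82  0.92  1.63]
-50 0.33 [-0.25 -0.14  0.08  2.4   1.44  0.86  2.65]
-50 0.07 [-0.3   0.63  0.15  2.52  2.12  0.97  1.51]
-45 0.33 [-0.24 -0.18  0.11  2.43  1.5   0.77  2.68]
-45 0.07 [-0.23  0.63  0.12  2.56  2.27  1.02  1.48]
-40 0.33 [-0.23 -0.23  0.15  2.46  1.58  0.68  2.71]
-40 0.07 None
```

View pics/s3.png

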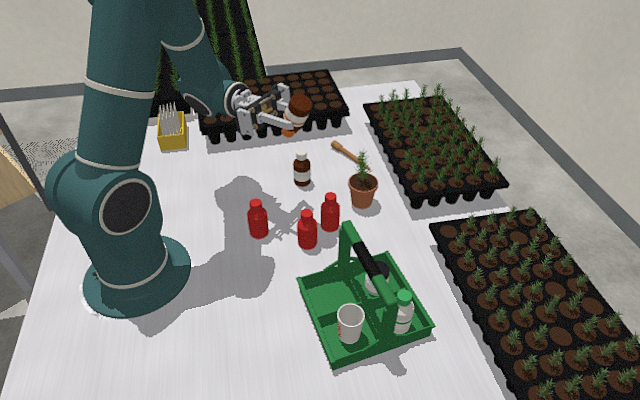

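The bottle at (298,110) is upside down, its orange cap pointing down at (288,130), and the other things are undisturbed. Now above the pocket.

```bash
python3 - <<'E'
from h import *
d=np.deg2rad; R=rot(d(-50),d(30),-1)
robot.move_ptp([.471,-.191,.33],R); s=robot.get_state();print(s['time'],s['opening'],s['ee_pos'])
C,im=grab('wrist','w4.png'); C2,im2=grab('scene','sc4.png')
print(blobs(im,(8,180,150),(18,255,255),100)[:2])
c,sn=np.cos(.15),np.sin(.15); M=lambda x,y,z:np.array([.551+c*x-sn*y,-.239+sn*x+c*y,z])
# overlay predicted rim corners, pocket corners, bar ends
for K,i in((C,im),(C2,im2)):
    for p in[(-.125,.12,.045),(.125,.12,.045),(.125,-.12,.045),(-.125,-.12,.045),(-.0615,.059,.004),(0,.12,.206),(0,-.12,.206),(0,0,.206)]:
        u=proj(K,M(*p)); 
        if 0<u[0]<640 and 0<u[1]<400: cv2.circle(i,tuple(int(v) for v in u),3,(255,0,255),1)
cv2.imwrite('pics/w4o.png',np.hstack([cv2.resize(im[:, :],(400,250)),cv2.resize(im2[175:375,110:430],(400,250))]))
E
```

```text
14.4 0.05511918853254118 [ 0.47167028 -0.19000088  0.33017456]
[(6847, [319.6, 188.7], [274, 143, 93, 95])]
```

View pics/w4o.png

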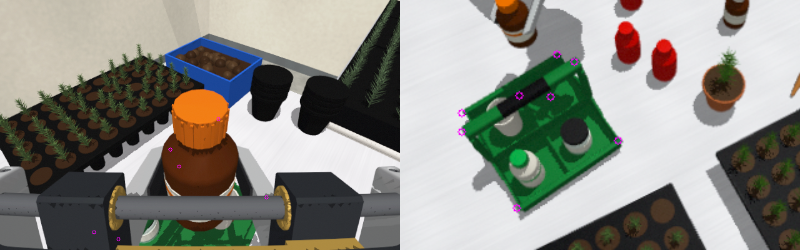

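Left: the bottle is upright in the gripper, cap at (200,120) of the montage. Right: predicted rim corners and bar middle (519,96) fall on the caddy within about 4 mm. Now lower it under force guard.

```bash
python3 - <<'E'
from h import *
p=np.array([.471,-.191,0]); R=rot(np.deg2rad(-50),np.deg2rad(30),-1)
h1=robot.move_linear(p+[0,0,.085],.14,frame=R,threshold=12); s=robot.get_state();print(h1,s['ee_pos'],s['force'],s['time'])
if not h1:
    robot.pause(.2)
    h2=robot.move_linear(p+[0,0,.056],.025,threshold=3); s=robot.get_state();print(h2,s['ee_pos'],s['force'],s['time'])
    if h2 and s['ee_pos'][2]<.072:
        robot.gripper_to(.076); s=robot.get_state();print(s['opening'],s['force'],s['time'])
        grab('scene','sc5.png');grab('wrist','w5.png');a=cv2.imread('pics/sc5.png')
        cv2.imwrite('pics/m5.png',np.hstack([cv2.resize(a[175:375,110:430],(480,300)),cv2.resize(cv2.imread('pics/w5.png'),(320,300))]))
E
```

```text
False [ 0.47120057 -0.1909435   0.08548862] [ 0.34347887  0.15465923 -0.81469464] 16.4
True [ 0.47123293 -0.19104279  0.06560362] [ 2.13428867 -0.33840215  2.59651558] 17.375
0.07621520197520146 [ 0.11186378 -0.09933608  0.40331566] 17.9167
```

View pics/m5.png

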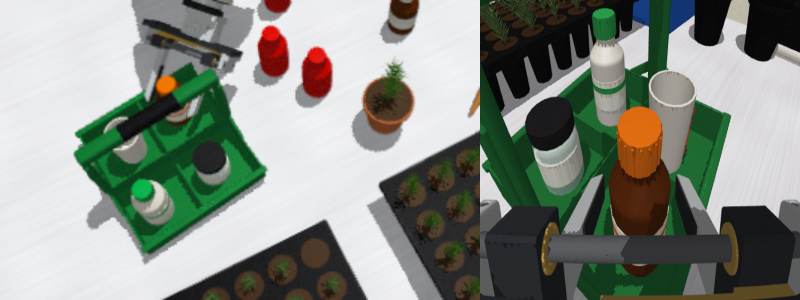

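The orange-capped bottle stands upright in the near-left pocket (montage 168,95), freed between the open fingers (right, cap 640,130). Contact came at z = 0.0656, as expected for a floor at 4 mm. Next: retreat and look at the handle from two places.

```bash
python3 - <<'E'
from h import *
s=robot.get_state(); R=s['tool_rot']; p=s['ee_pos']
h=robot.move_linear(p-.13*R[:,2],.15,threshold=8); print(h)
if not h:
    p=robot.get_state()['ee_pos']; robot.move_linear([p[0],p[1],.36],.25)
    c,sn=np.cos(.15),np.sin(.15); ex=np.array([c,sn,0]);ey=np.array([-sn,c,0]);H=np.array([.551,-.239,.195])
    best=[]
    for f in(1,-1):
        Rd=np.column_stack([np.cross(f*ex,[0,0,-1]),f*ex,[0,0,-1]])
        for dx in(.07,.03):
            q=robot.ik(H-dx*Rd[:,0]+[0,0,.15+dx-.03],Rd)
            print(f,dx,None if q is None else q.round(2))
            if q is not None and dx==.07: best.append((abs(q-robot.get_state()['qpos']).max(),f))
    f=min(best)[1]; Rd=np.column_stack([np.cross(f*ex,[0,0,-1]),f*ex,[0,0,-1]])
    obs=[]
    for k,dx in enumerate((.09,.04)):
        P=H-dx*Rd[:,0]+[0,0,.17]
        robot.move_ptp(P,Rd) if k==0 else robot.move_linear(P,.2)
        robot.pause(.2); C,im=grab('wrist',f'h{k}.png')
        print(k,robot.get_state()['time'],proj(C,H+[0,0,.011]),[b for b in blobs(im,(0,0,0),(180,140,40),400)][:5])
    print('f',f)
E
```

```text
Traceback (most recent call last):
rig.PlanningError: the arm cannot follow that straight line within its joint ranges
```

```bash
python3 -c "
import cv2,numpy as np
cv2.imwrite('pics/h.png',np.hstack([cv2.resize(cv2.imread(f'pics/h{k}.png'),(400,250)) for k in(0,1)]))"
```

```text
[ WARN:0@0.025] global loadsave.cpp:275 findDecoder imread_('pics/h0.png'): can't open/read file: check file path/integrity
Traceback (most recent call last):
cv2.error: OpenCV(4.12.0) /io/opencv/modules/imgproc/src/resize.cpp:4208: error: (-215:Assertion failed) !ssize.empty() in function 'resize'
```

```bash
cat > look.py <<'E'
from h import *
s=robot.get_state(); p=s['ee_pos']; R=s['tool_rot']; u=R[:,2]*[1,1,0]; h=None
print(s['qpos'].round(2))
for b,z in((.05,.04),(.04,.05),(.04,.08),(.03,.08),(.02,.08)):
    try: h=robot.move_linear(p-b*u+[0,0,z],.12,threshold=8); print('retreat',b,z,h); break
    except robot.PlanningError: pass
assert h is False
p=robot.get_state()['ee_pos']; robot.move_linear([p[0],p[1],.34],.25,threshold=10)
c,sn=np.cos(.15),np.sin(.15); ex=np.array([c,sn,0]);H=np.array([.551,-.239,.195])
best=[]
RD=lambda f:np.column_stack([np.cross(f*ex,[0,0,-1]),f*ex,[0,0,-1]])
for f in(1,-1):
    q=robot.ik(H-.09*RD(f)[:,0]+[0,0,.17],RD(f)); print(f,None if q is None else q.round(2))
    if q is not None: best.append((abs(q-robot.get_state()['qpos']).max(),f))
f=min(best)[1]; Rd=RD(f); print('f',f)
for k,dx in enumerate((.09,.04)):
    P=H-dx*Rd[:,0]+[0,0,.17]
    robot.move_ptp(P,Rd) if k==0 else robot.move_linear(P,.2)
    robot.pause(.2); C,im=grab('wrist',f'h{k}.png'); np.savez(f'h{k}.npz',K=C[0],d=C[1],R=C[2],t=C[3])
    print(k,robot.get_state()['time'],proj(C,H+[0,0,.011]),blobs(im,(0,0,0),(180,140,40),400)[:5])
cv2.imwrite('pics/h.png',np.hstack([cv2.resize(cv2.imread(f'pics/h{k}.png'),(400,250)) for k in(0,1)]))
E
python3 look.py
```

```text
[-0.2   0.64  0.04  2.51  2.11  1.03  1.55]
retreat 0.04 0.05 False
1 [-0.1   0.5   0.9   1.37 -0.39  1.45  0.93]
-1 [-0.63  0.32  1.09  1.62 -0.29  1.38 -2.5 ]
f 1
0 21.7583 [320.09597391  89.62214206] [(32209, [546.1, 213.5], [390, 0, 250, 392]), (18216, [111.5, 335.0], [0, 236, 410, 164]), (3625, [319.8, 83.0], [305, 24, 32, 120]), (2235, [310.1, 374.6], [274, 350, 72, 44]), (2141, [220.6, 377.5], [187, 350, 62, 50])]
1 22.4083 [320.21031417 146.51784663] [(26298, [551.4, 201.4], [460, 12, 180, 380]), (15295, [85.8, 341.9], [0, 275, 187, 125]), (3286, [320.0, 139.9], [305, 85, 31, 112]), (1714, [372.2, 92.4], [349, 69, 47, 48]), (1512, [228.0, 282.0], [198, 236, 51, 81])]
```

View pics/h.png

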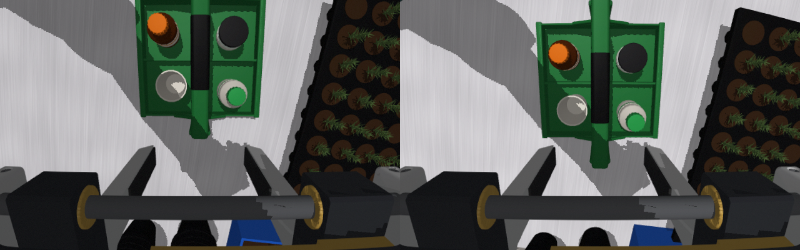

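Both wrist views show everything standing in its own pocket, the orange cap upright at upper left (montage 160,25 and 563,55), and the black grip vertical in the image. I'll triangulate the grip and grasp, lift and check.

```bash
python3 - <<'E'
from h import *
obs=[];ang=[]
for k,bb in((0,(305,24,32,120)),(1,(305,85,31,112))):
    z=np.load(f'h{k}.npz'); C=(z['K'],z['d'],z['R'],z['t']); im=cv2.imread(f'pics/h{k}.png'); x,y,w,h=bb
    m=cv2.inRange(cv2.cvtColor(im,cv2.COLOR_BGR2HSV),(0,0,0),(180,140,40))[y:y+h,x:x+w]
    pts=(np.argwhere(m)[:,::-1]+[x,y]).astype(np.float32); c=pts.mean(0); obs.append((C,c))
    v=cv2.fitLine(pts,cv2.DIST_L2,0,.01,.01).ravel(); a,b=[onplane(C,v[2:]+s*v[:2]*45,.204) for s in(1,-1)]
    D=(a-b)*np.sign((a-b)[1]); ang.append(np.arctan2(-D[0],D[1]))
    e=[onplane(C,(c[0],yy),.206) for yy in(y,y+h)]; print('grip ends',[q.round(3) for q in e])
    print('on plane .206',onplane(C,c,.206))
g,r=tri(obs); print('tri',g,r,'yaw',ang)
yaw=np.mean(ang)
C,c=obs[1]; xy=(onplane(C,c,.206)+onplane(obs[0][0],obs[0][1],.206))/2
ex=np.array([np.cos(yaw),np.sin(yaw),0]);ey=np.array([-ex[1],ex[0],0])
Rd=np.column_stack([np.cross(ex,[0,0,-1]),ex,[0,0,-1]])
T=np.array([xy[0],xy[1],.195])+.010*ey; print('target',T)
np.savez('grasp.npz',T=T,Rd=Rd)
E
```

```text
grip ends [array([ 0.543, -0.187,  0.206]), array([ 0.558, -0.285,  0.206])]
on plane .206 [ 0.54989169 -0.23361648  0.206     ]
grip ends [array([ 0.543, -0.187,  0.206]), array([ 0.558, -0.285,  0.206])]
on plane .206 [ 0.54993265 -0.23326616  0.206     ]
tri [ 0.5499123  -0.2334304   0.20376694] 4.695166389366459e-05 yaw [np.float64(0.1443076085858031), np.float64(0.14713635712205198)]
target [ 0.5484601  -0.22354731  0.195     ]
```

```bash
python3 - <<'E'
from h import *
z=np.load('grasp.npz');Rd=z['Rd'];T=np.array([.549,-.226,.194])
robot.gripper_to(.09)
robot.move_ptp(T+[0,0,.08],Rd); h=robot.move_linear(T,.1,threshold=8); s=robot.get_state();print(h,s['ee_pos'],s['time'])
assert not h
robot.gripper_to(.01); s=robot.get_state();print(s['opening'],s['grasp_force'],s['force'],s['time'])
assert s['opening']>.02
m0=s['moment']
robot.move_linear(T+[0,0,.03],.04); robot.pause(.3); s=robot.get_state();print(s['force'],s['moment']-m0,s['opening'])
robot.move_linear(T+[0,0,.17],.07); robot.pause(.5); s=robot.get_state();print(s['force'],s['moment']-m0,s['opening'],s['ee_pos'],s['time'])
a=grab('side')[1];b=grab('scene')[1]
cv2.imwrite('pics/f.png',np.hstack([cv2.resize(a[120:400,220:500],(400,400)),cv2.resize(b[130:370,100:340],(400,400))]))
E
```

```text
False [ 0.54927602 -0.22622782  0.19458902] 24.3083
0.025858783999919872 29.999751448631287 [ 1.30614307 -1.03595833 -1.25380343] 25.3083
[ 3.36411932e-03 -2.44252692e-01 -7.55354008e+00] [ 0.09705362  0.27251576 -0.03696052] 0.025774286948964095
[-0.47485381  0.34818497 -8.26277763] [ 1.50828867e-02  3.03181537e-01 -1.17953844e-04] 0.025686159893932952 [ 0.54899116 -0.22602392  0.36399734] 29.1583
```

View pics/f.png

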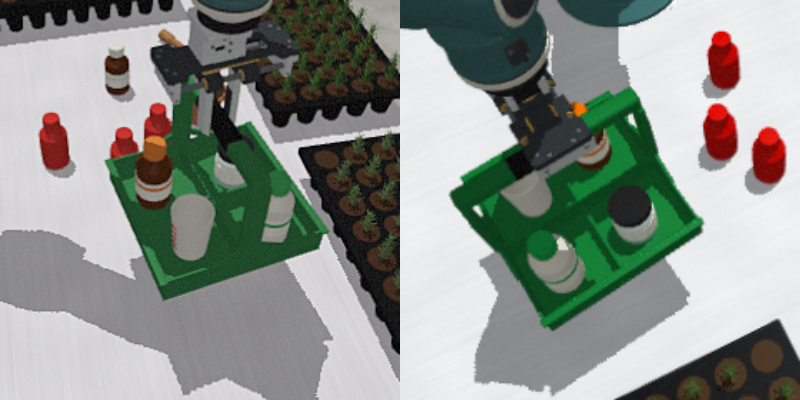

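The caddy is up with all four things upright in it: orange cap at (153,150) on the left, jar at (632,210) and green cap at (542,245) on the right. It looks level, and I'll check that by projecting a level rim.

```bash
python3 - <<'E'
from h import *
robot.pause(2.2); s=robot.get_state(); print(s['ee_pos'],s['opening'],s['time'],s['tool_rot'][:,2].round(4))
C=cam('side');CS=cam('scene');y=.146;ex=np.array([np.cos(y),np.sin(y),0]);ey=np.array([-ex[1],ex[0],0]);H=np.array([.5505,-.236,.045+.1695])
for n,a,b in(('NL',-.125,.12),('NR',-.125,-.12),('FR',.125,-.12),('FL',.125,.12)):
    p=H+a*ex+b*ey; u=(proj(C,p)-[220,120])/.7; v=(proj(CS,p)-[100,130])/.6+[400,0]; print(n,u.round(0),v.round(0))
# measured rim corners (crop pixels) seen in both views
f=lambda a,b:tri([(C,np.array(a)*.7+[220,120]),(CS,(np.array(b)-[400,0])*.6+[100,130])])
print('FR',f((327,233),(547,322)))
E
```

```text
[ 0.5490071  -0.22599324  0.36401299] 0.025904015146772152 31.4583 [ 0.  0. -1.]
NL [108. 159.] [607.  93.]
NR [164. 283.] [461. 179.]
FR [326. 230.] [541. 323.]
FL [248. 122.] [698. 220.]
FR (array([ 0.69342236, -0.33340491,  0.20609176]), np.float64(0.0036475638982732574))
```

```bash
python3 -c "
from rig import robot
print(robot.sign_off())"
```

```text
the job is handed in; nothing more can be done
None
```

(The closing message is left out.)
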